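# Slide a wafer carrier under the spring flap of a loading bay

### The arm

A 7-joint arm with a two-finger parallel gripper is mounted at the origin on the work surface; the furniture and walls round the work are solid. World frame = base frame: x ahead of the robot, y to its left, z up, the work surface at z = 0. Lengths are in m, angles in rad, forces in N, time in s.
With the tool pointing down it reaches from about 0.4 to 0.85 m from the base axis. Payload 4.5 kg.
Tool frame: the origin (TCP) lies at the very end of the fingers, on their centre line; the grasp point (between the pads) lies ctrl.pinch_z behind it (ctrl.pinch_z is the distance from the TCP to the grasp point, in m); z points along the fingers, y is the line along which they close (so a half turn about z gives the same grasp; the last joint's range is limited). The gripper opens to 88 mm and grips with 3 to 60 N. Pads are 18 mm wide; open, the fingers measure 123 mm over their backs; the gripper's body (75 mm by 187 mm) begins 45 mm behind the grasp point.
Start: joints at [1.283, 0.689, -0.195, 1.565, 0.157, 0.902, -0.215], TCP at [0.198, -0.593, 0.239] pointing down, gripper open.
Joint ranges: [-3.01, 3.01], [-0.46, 2.08], [-1.47, 1.51], [0.13, 2.56], [-1, 4.14], [0.04, 2.09], [-2.66, 2.66]. Speed limits (rad/s): [2.57, 2.57, 3.14, 3.14, 3.14, 3.14, 3.14].

### API

Orientations are given as a rotation vector (axis times angle).
In Python, from cell import sensors, optics, ticket, ctrl gives the robot as it stands. The module is installed in compiled form; this text tells all that it offers.
- The arm moves only by the tool play_rows, never from a script. Its argument "motion" is a list of rows, each a list of 4 numbers: the shift along the tool's x, y, z in units of 40 mm (1.0 is 40 mm), then the turn about the tool's z in units of 6 degrees (1.0 is 6 degrees). A call has 1 to 10 rows; each row shifts and turns the commanded pose from where the row before left it, along the tool's axes as they then stand; what a row does not reach is not made up. A row lasts 1/12 s, in which the tool goes at most 41.7 mm and 7.16 degrees, less where a joint would pass 70% of its speed; a pose out of reach is approached as far as the arm can. A call is refused whole if a number of a shift passes 1 or a number of a turn 1, either way. A call with a gripper value outside its range is refused whole. "claw" is the closure in counts, from 0 (fully open) to 255 (shut), set as the call begins (left out, the last holds). The fingers move at their own pace and stop on an object; the grip force is fixed at half the most. Time passes only in rows, so rows that do not move let the fingers close. It gives the time, the measured TCP pose, the force, the opening and the grip force at its end, in the units of the state.
- sensors.get_state(): the state, without advancing time (a new reading comes with each control period).
- optics.get_image(name): name is "scene" or "side" or "wrist"; returns the picture (400x640x3 uint8, red, green, blue); there is no depth.
- optics.camera_info(name): a dict with "fx", "fy", "cx", "cy" (pixels), "dist" ([k1, k2, p1, p2, k3] as OpenCV has them; the pictures are not rectified), "xyz" and "attitude" of the camera in the world; the wrist camera has in their place "T_tool_cam" (4x4, takes a point from camera to tool coordinates, whose origin is the TCP and whose axes are the flange's). Camera axes: x right, y down, z forward; pixel columns grow to the right and rows downward; lengths in m; the calibration is good to about 2 mm. A picture is of the moment at which its call begins: read the wrist's pose just before it. camera_info takes no time and is no camera call.
- ticket.job_done(): hands the job in; it is judged then, once.
The state is a dict: "t": time; "q": joint angles; "dq": joint speeds; "tau": joint torques, N m; "position": TCP position; "tcp_rot": TCP orientation; "wrist_force": force on the tool from outside, world axes, zero at the start; "wrist_torque": the same for the moment, N m; "finger_gap": finger opening in m; "gripper_force": force on a finger pad.
Only numpy, scipy, OpenCV 4.12 (cv2) and the standard library are available. Lean on these libraries where they do the work, as an engineer would, in place of code of your own. Each camera call takes 0.05 s, during which the arm holds its last target. There are 200 camera calls.

### The job

Put the round wafer carrier into the loading bay: with one fingertip press the bay's long side lever down and keep it down so that the spring flap stays open, and meanwhile, with the other fingertip, push the carrier under the flap until it is fully home against the back stop. Then let go of the lever so that the flap springs shut over the carrier, and move clear. The carrier only slides on the desk - never lift or tip it - and leave the small things standing around the bay where they are.

Things in the scene. Friction and masses are not known exactly. Their poses are not given: they have to be found in the camera images.
- bay: Low aluminium loading bay fixed to the desk, without floor. Origin: on the desk, middle of the mouth; x into the bay (push direction), y to the lever side. Slippery guide rails 18 mm high, 81 mm apart inside, from x = -45 to +88 mm; their front ends flare to y = -53 and +53 mm at x = -65. Flap's hinge shaft along x at y = +40, 24 mm high, x = -108 to +88; its bearing blocks are 29 mm high.
- bay_flap (a joint): Angle of the flap and its lever about the shaft: 0 shut, up to 0.34 rad (end stop) as the lever is pressed down and the flap rises; a spring shuts it. The flap is a flat grey cover, 25 mm high when shut, over bay x = +16 to +86 mm, y = -42 to +40. From about 0.17 rad its lip clears the carrier; at 0.30 its outer edge is 50 mm above the desk.
- bay_lip (a point): Lower edge of the flap's hanging lip, in bay frame x = -3 to 0, y = -18 to -34 mm, 7 mm above the desk when shut; it bars the carrier, whose centre then stops at about x = -37 mm. A tongue of the cover (y = -18 to -34) carries it. At y > -18 the cover is cut back to x = +16 mm, so that a finger standing at y = -10 to +25 mm can follow the carrier home.
- lever_mid (a point): Long black ribbed lever plate of the flap, beside the bay on +y: 125 mm long along bay x (-108 to +17 mm), 32 mm wide, 3 mm thick. This point: middle of its top face. Flap shut: it is at bay y = +82 mm, 21 mm high, plate sloping up outward at 0.24 rad. Flap at 0.24 rad: plate level, 11 mm high, y = +80. Pressing it takes 2 to 7 N, alike anywhere along its length.
- lever_end (a point): Middle of the lever's front end (towards the mouth's outside), on its top face, bay x = -108 mm. The plate is slippery: a fingertip slides along it easily while pressing. With one fingertip on the lever and the other near the bay's middle line they stand 60 to 80 mm apart; both 8 to 12 mm above the desk, they hold the flap open and meet the carrier's side.
- carrier_center (a point): Centre, half-way up (8 mm), of the closed round wafer carrier: flat pale disc box, 77 mm in diameter, 16 mm high, about 100 g, lying loose on the desk in front of the bay's mouth, up to 35 mm off its middle line.
- bay_home (a point): Where the carrier's centre is when it is fully home against the back stop: bay frame x = +43.5, y = 0, z = 8 mm. The back stop is 18 mm high, its face at x = +82 mm.
- vial_a: Glass vial with blue cap, 22 mm in diameter, 53 mm high, standing beside the bay; origin at its foot. Bystander.
- vial_b: Glass vial with black cap, 22 mm in diameter, 53 mm high, standing beside the bay; origin at its foot. Bystander.
- ring: Black adapter ring, 36 mm in diameter, 13 mm high, beside the lever; origin at the centre of its underside. Bystander.
- stick: USB stick, 18 x 50 x 8 mm, beside the lever; origin at its underside. Bystander.
- notes: Block of sticky notes, 51 x 51 x 12 mm, beside the bay; origin at the centre of its underside. Bystander.
Not all that is in view belongs to the job. What is shaped like the part that bears carrier_center but purple or turquoise is not meant.

How it is judged:
By the outcome, as a careful person would: the job done as asked, in the order asked, and still so for the second after the job is handed in, with the robot touching nothing.
It also fails if it takes over 48 s, if anything falls off the work surface, if the arm or the gripper's body presses on something with over 40 N, if the wrist force passes 120 N, or if a joint passes its speed limit or range.

## Working session

There is one attempt and no reset: what is moved stays moved. The work goes in short steps, Python scripts to look and compute and a tool call to move; the robot and the scene stay as the last step left them, time stands still between calls to the robot, and variables do not carry over. Pictures are saved under pics/ and viewed, at most 10 in all, crops included, and the job is handed in when it is done.

Besides the shell and the picture viewer there is one more tool, called after "Call:" by a JSON object that holds its "op" and its "data", one argument or row to a line. play_rows: Moves the arm, as the interface text tells. Its arguments: {"type":"object","properties":{"motion":{"type":"array"},"claw":{"type":"number"}},"required":["motion"]}

```bash
mkdir -p pics; python3 - <<'E'
from cell import sensors, optics, ctrl
import cv2
s=sensors.get_state()
print({k:s[k] for k in('t','position','tcp_rot','finger_gap','wrist_force')},ctrl.pinch_z)
for n in('scene','side','wrist'):
    print(n,optics.camera_info(n))
    cv2.imwrite(f'pics/{n}0.png',optics.get_image(n)[:,:,::-1])
E
```

```text
{'t': 0.0, 'position': array([ 0.19746187, -0.59231191,  0.23789512]), 'tcp_rot': array([-3.09918231e+00, -5.03229367e-01,  6.15405373e-04]), 'finger_gap': 0.08844036826324485, 'wrist_force': array([-0.52387714, -0.30564329,  0.4106521 ])} 0.0187
scene {'fx': 440.5267092455729, 'fy': 440.5267092455729, 'cx': 313.14366315385314, 'cy': 207.5309484599505, 'dist': array([-0.01650632,  0.        ,  0.        ,  0.        ,  0.        ]), 'xyz': array([0.04664512, 0.20802925, 0.71149374]), 'attitude': array([-1.31674066,  2.29724808, -0.83903891])}
side {'fx': 438.0359070150225, 'fy': 438.0359070150225, 'cx': 321.9740777690673, 'cy': 197.8352719694556, 'dist': array([-0.09024787,  0.        ,  0.        ,  0.        ,  0.        ]), 'xyz': array([ 0.08037524, -0.27896882,  0.83357389]), 'attitude': array([-2.24608865,  1.34413   , -0.38934008])}
wrist {'fx': 275.5023745428697, 'fy': 275.5023745428697, 'cx': 315.5546750449703, 'cy': 194.87708291965123, 'dist': array([-0.04249702,  0.        ,  0.        ,  0.        ,  0.        ]), 'T_tool_cam': array([[ 1.24016031e-03, -9.59483578e-01, -2.81761823e-01,
         7.16688353e-02],
       [ 9.99999231e-01,  1.18787414e-03,  3.56377685e-04,
        -1.02363182e-03],
       [-7.24095396e-06, -2.81762048e-01,  9.59484314e-01,
        -1.45757957e-01],
       [ 0.00000000e+00,  0.00000000e+00,  0.00000000e+00,
         1.00000000e+00]])}
```

View pics/scene0.png

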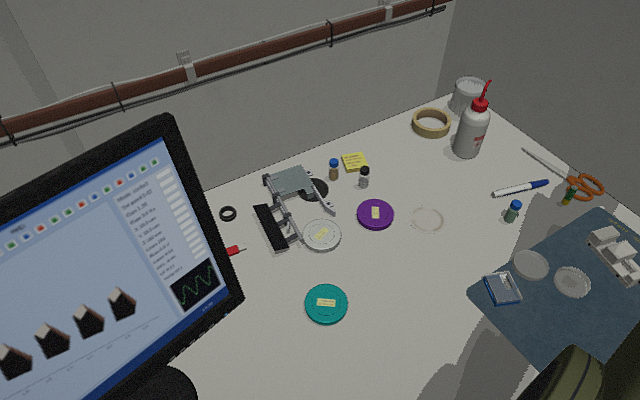

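View pics/side0.png

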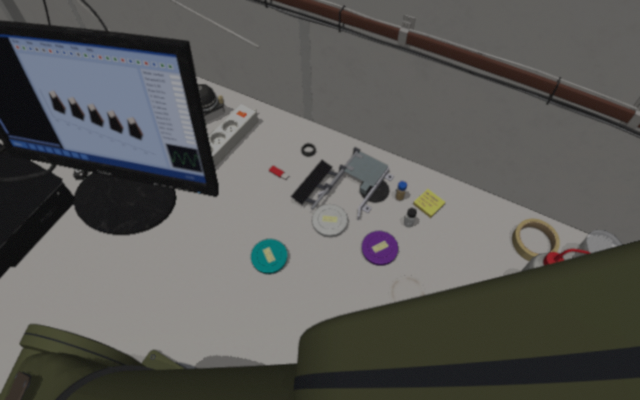

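The scene view shows the bay at about (290,205), lever at (270,227), carrier at (322,235), with decoys in purple and teal. The side view shows the lever at (316,184) and the carrier at (330,220). I'll enlarge both views.

```bash
cat > h.py <<'E'
import numpy as np,cv2
from scipy.spatial.transform import Rotation as R
from cell import sensors,optics,ctrl
def cam(n,s=None):
    c=optics.camera_info(n);K=np.array([[c['fx'],0,c['cx']],[0,c['fy'],c['cy']],[0,0,1]])
    if n=='wrist':
        T=np.eye(4);T[:3,:3]=R.from_rotvec(s['tcp_rot']).as_matrix();T[:3,3]=s['position'];T=T@c['T_tool_cam']
        return K,c['dist'],T[:3,:3],T[:3,3]
    return K,c['dist'],R.from_rotvec(c['attitude']).as_matrix(),c['xyz']
def ray(n,uv,z,s=None):
    K,d,Rm,t=cam(n,s);p=cv2.undistortPoints(np.array([[uv]],float),K,d)[0,0]
    v=Rm@[p[0],p[1],1];return t+v*(z-t[2])/v[2]
def proj(n,P,s=None):
    K,d,Rm,t=cam(n,s);return cv2.projectPoints(np.array(P,float).reshape(-1,3),cv2.Rodrigues(Rm.T)[0],-Rm.T@t,K,d)[0][:,0]
E
python3 - <<'E'
import cv2,numpy as np
from h import *
a=cv2.imread('pics/scene0.png')[150:262,210:360];b=cv2.imread('pics/side0.png')[130:242,255:405]
f=lambda i:cv2.resize(i,None,fx=5.3,fy=5.3,interpolation=cv2.INTER_CUBIC)
cv2.imwrite('pics/c1.png',f(a));cv2.imwrite('pics/c2.png',f(b))
E
```

```text
(no output)
```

View pics/c1.png

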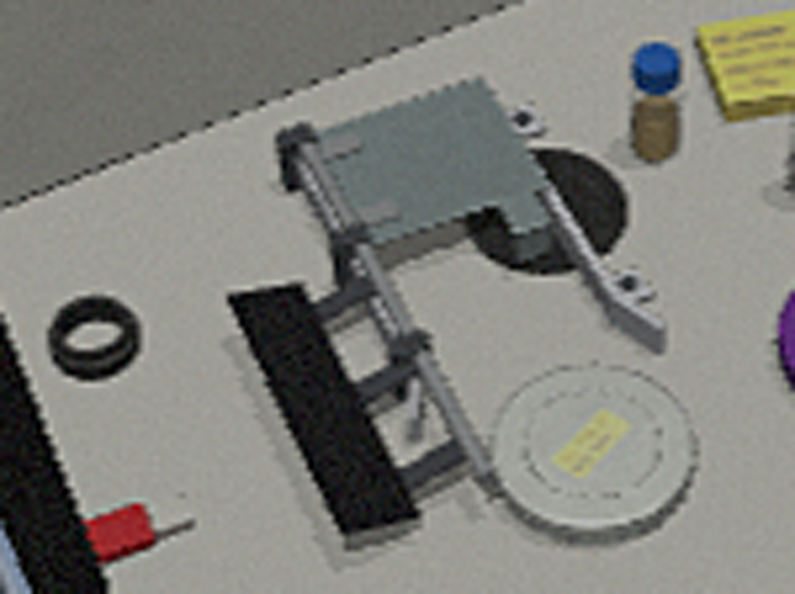

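View pics/c2.png

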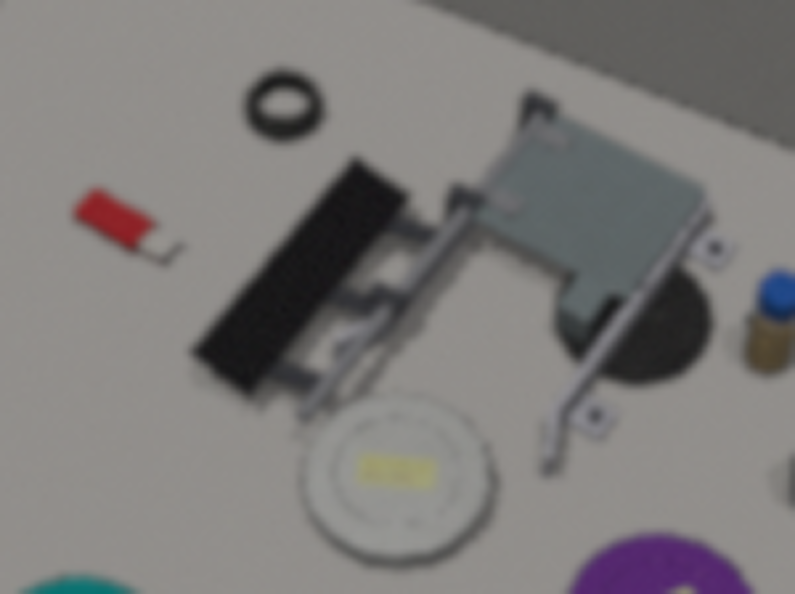

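Crop readings: the lever's corners are at c1 (230,295), (303,287), (420,517), (347,537) and c2 (357,160), (408,197), (250,393), (195,350). The carrier's top centre is at c1 (595,447) and c2 (398,475). Next I'll fit the bay pose.

```bash
python3 - <<'E'
from h import *
from scipy.optimize import least_squares
m=1e-3
pts=[((17,97.5,24.8),(230,295),(357,160)),((17,66.5,17.2),(303,287),(408,197)),((-108,66.5,17.2),(420,517),(250,393)),((-108,97.5,24.8),(347,537),(195,350)),
((86,-42,25),(483,80),(705,190)),((16,-18,25),(500,207),(580,268))]
sc=lambda p:np.array(p)/5.3+[209.6,149.6]
sd=lambda p:np.array(p)/5.3+[254.6,129.6]
B=np.array([p[0] for p in pts])*m
A=np.array([sc(p[1]) for p in pts]);D=np.array([sd(p[2]) for p in pts])
def W(q,b):
    c,s=np.cos(q[2]),np.sin(q[2]);return np.c_[q[0]+c*b[:,0]-s*b[:,1],q[1]+s*b[:,0]+c*b[:,1],b[:,2]]
f=lambda q:np.r_[(proj('scene',W(q,B))-A).ravel(),(proj('side',W(q,B))-D).ravel()]
q=min((least_squares(f,[.65,-.1,a],loss='soft_l1') for a in(0,1.5,-1.5,3)),key=lambda r:r.cost)
print(q.x,np.degrees(q.x[2]),q.cost);print(f(q.x).round(1).reshape(2,-1,2))
q=q.x;np.save('bay.npy',q)
for P in(ray('scene',sc((595,447)),.016),ray('side',sd((398,475)),.016)):
    d=P[:2]-q[:2];c,s=np.cos(q[2]),np.sin(q[2]);print('carrier',P,'bay',c*d[0]+s*d[1],-s*d[0]+c*d[1])
s=sensors.get_state();print(R.from_rotvec(s['tcp_rot']).as_matrix().round(3))
for n,i in(('blueA s',(655,140)),('ring',(95,340))):
    print(n,ray('scene',sc(i),.005))
E
```

```text
[ 0.60787472 -0.06768669 -0.09314931] -5.337062113870051 4.864806446551409
[[[-0.4  0.1]
  [ 0.2 -0.8]
  [ 1.  -0.4]
  [-0.5 -0.8]
  [ 0.2 -0.5]
  [-0.2 -0.6]]

 [[-0.9 -1. ]
  [ 0.6 -0.1]
  [-0.5  0.8]
  [-1.8  0.6]
  [ 0.1 -0.1]
  [-0.6  1.2]]]
carrier [ 0.50238942 -0.06093037  0.016     ] bay -0.10565643800106499 -0.0030846546121575426
carrier [ 0.50370474 -0.06360186  0.016     ] bay -0.10409833197935474 -0.005622211358679289
[[ 0.949  0.316 -0.001]
 [ 0.316 -0.949  0.001]
 [-0.    -0.001 -1.   ]]
blueA s [ 0.63723012 -0.17071142  0.005     ]
ring [0.65661037 0.07795468 0.005     ]
```

Call:
{"op": "play_rows", "data": {
  "motion": [
    [0, 0, 0, 0.99],
    [0, 0, 0, 0.99],
    [0, 0, 0, 0.99],
    [0, 0, 0, 0.99],
    [0.33, -0.9, 0, 0],
    [0.33, -0.9, 0, 0],
    [0.33, -0.9, 0, 0],
    [0.33, -0.9, 0, 0],
    [0.33, -0.9, 0, 0],
    [0.33, -0.9, 0, 0]
  ],
  "claw": 186
}}

```text
t: 0.98
position: [0.2969, -0.3834, 0.2387]
tcp_rot: [-3.138, 0.146, -0.0]
wrist_force: [1.4, 0.4, 0.2]
finger_gap: 0.0248
gripper_force: 0.0
```

Call:
{"op": "play_rows", "data": {
  "motion": [
    [0.33, -0.9, 0, 0],
    [0.33, -0.9, 0, 0],
    [0.33, -0.9, 0, 0],
    [0.33, -0.9, 0, 0],
    [0.33, -0.9, 0, 0],
    [0.33, -0.9, 0, 0],
    [0.33, -0.9, 0, 0],
    [0.33, -0.9, 0, 0],
    [0, 0, 0, 0],
    [0, 0, 0, 0]
  ]
}}

```text
t: 1.82
position: [0.4294, -0.1057, 0.2386]
tcp_rot: [-3.138, 0.136, -0.0]
wrist_force: [-0.2, 0.4, 0.8]
finger_gap: 0.024
gripper_force: 0.0
```

```bash
cat >> h.py <<'E'
q=np.load('bay.npy')
def tobay(P):
    d=np.array(P)[:2]-q[:2];c,s=np.cos(q[2]),np.sin(q[2]);return np.array([c*d[0]+s*d[1],-s*d[0]+c*d[1]])
def frombay(b):
    c,s=np.cos(q[2]),np.sin(q[2]);return np.array([q[0]+c*b[0]-s*b[1],q[1]+s*b[0]+c*b[1],b[2]])
def st(s):
    print('t',s['t'],'bay',tobay(s['position']).round(4),'z',s['position'][2].round(4),'yawerr',np.degrees(np.arctan2(*R.from_rotvec(s['tcp_rot']).as_matrix()[[1,0],0])-q[2]).round(2),'gap',s['finger_gap'],'F',s['wrist_force'].round(1))
E
python3 - <<'E'
from h import *
s=sensors.get_state();st(s)
im=optics.get_image('wrist')[:,:,::-1].copy()
cv2.imwrite('pics/w1.png',im)
E
```

```text
t 1.8167 bay [-0.1742 -0.0545] z 0.2386 yawerr 0.37 gap 0.02395796089202754 F [-0.2  0.4  0.8]
```

View pics/w1.png

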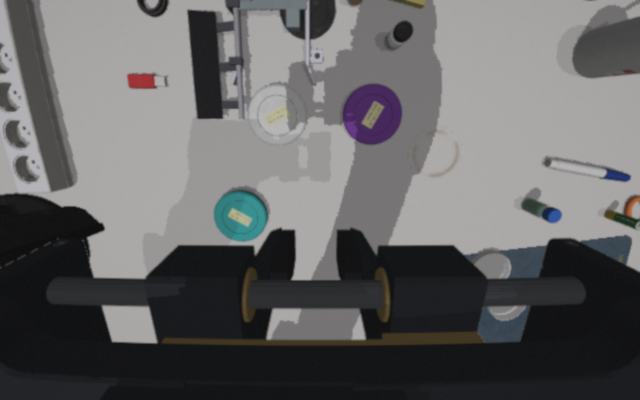

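The wrist view shows the carrier top centre at (278,114), the lever's front end at (197–222,118), its rear end at (190–213,12), and the teal decoy at (241,213). I'll check these against the fit.

```bash
python3 - <<'E'
from h import *
s=sensors.get_state()
for n,p,z in(('carr',(278,112),.016),('teal',(241,213),.016),('lev fo',(197,118),.0248),('lev fi',(222,118),.0172),('lev ro',(190,11),.0248)):print(n,tobay(ray('wrist',p,z,s)).round(4))
E
```

```text
carr [-0.1011 -0.0077]
teal [-0.2393  0.0498]
lev fo [-0.1081  0.0946]
lev fi [-0.1084  0.065 ]
lev ro [0.0135 0.0907]
```

Call:
{"op": "play_rows", "data": {
  "motion": [
    [0.22, -0.6, 0.5, 0.06],
    [0, -0.6, 0.8, 0],
    [0, 0, 0.9, 0],
    [0, 0, 0.9, 0],
    [0, 0, 0.9, 0],
    [0, 0, 0.6, 0],
    [0, 0, 0, 0],
    [0, 0, 0, 0]
  ]
}}

```text
t: 2.53
position: [0.4405, -0.0631, 0.0542]
tcp_rot: [3.136, -0.16, -0.005]
wrist_force: [0.4, 0.3, 0.2]
finger_gap: 0.0237
gripper_force: 0.0
```

```bash
python3 - <<'E'
from h import *
s=sensors.get_state();st(s)
im=optics.get_image('wrist')[:,:,::-1].copy()
cv2.imwrite('pics/w2.png',cv2.resize(im[:300,120:520],None,fx=2,fy=2,interpolation=cv2.INTER_CUBIC))
E
```

```text
t 2.5333 bay [-0.167 -0.011] z 0.0542 yawerr -0.51 gap 0.023735177071124373 F [0.4 0.3 0.2]
```

View pics/w2.png

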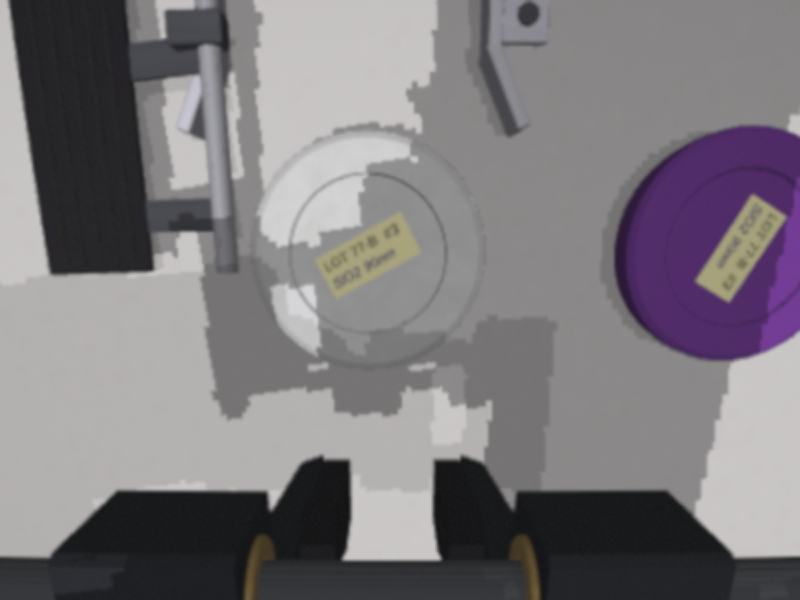

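Close view, in full-image pixels: carrier top centre (304,124), lever front corners (145,136) and (196,134), shaft end (233,135), right flare tip (380,65).

```bash
python3 - <<'E'
from h import *
s=sensors.get_state();st(s)
for n,p,z in(('carr',(304,123.5),.016),('lev fo -108 97.5',(145,136),.0248),('lev fi -108 66.5',(196.5,134),.0172),('shaft -108 40',(233.5,135),.024),('flareR -65 -53',(380,65),.018),('flareL -65 53',(211,65),.018)):print(n,tobay(ray('wrist',p,z,s)).round(4))
E
```

```text
t 2.5833 bay [-0.1661 -0.0106] z 0.0553 yawerr -0.49 gap 0.023769968113685824 F [0.7 0.4 0.4]
carr [-0.1006 -0.0031]
lev fo -108 97.5 [-0.1065  0.0982]
lev fi -108 66.5 [-0.1064  0.0678]
shaft -108 40 [-0.1069  0.0413]
flareR -65 -53 [-0.0656 -0.0506]
flareL -65 53 [-0.0646  0.0535]
```

Call:
{"op": "play_rows", "data": {
  "motion": [
    [0, -0.16, 0.4, -0.08],
    [0, 0, 0.4, 0],
    [0, 0, 0.3, 0],
    [0.15, 0, 0, 0],
    [0.15, 0, 0, 0],
    [0.15, 0, 0, 0],
    [0.15, 0, 0, 0],
    [0.15, 0, 0, 0],
    [0.15, 0, 0, 0],
    [0.15, 0, 0, 0]
  ]
}}

```text
t: 3.42
position: [0.4928, -0.0598, 0.0178]
tcp_rot: [-3.137, 0.143, 0.023]
wrist_force: [1.2, -0.5, -0.5]
finger_gap: 0.024
gripper_force: 0.0
```

Call:
{"op": "play_rows", "data": {
  "motion": [
    [0.15, 0, 0, 0],
    [0.15, 0, 0, 0],
    [0.15, 0, 0, 0],
    [0.15, 0, 0, 0],
    [0.1, 0, 0, 0],
    [0.08, 0, 0, 0],
    [0, 0, 0, 0],
    [0, 0, 0, 0]
  ]
}}

```text
t: 4.08
position: [0.5229, -0.0625, 0.0169]
tcp_rot: [-3.137, 0.142, 0.024]
wrist_force: [0.1, -0.2, -1.2]
finger_gap: 0.0238
gripper_force: 0.0
```

```bash
python3 - <<'E'
from h import *
s=sensors.get_state();st(s)
im=optics.get_image('wrist')[:,:,::-1].copy()
cv2.imwrite('pics/w3.png',cv2.resize(im[:300,120:520],None,fx=2,fy=2,interpolation=cv2.INTER_CUBIC))
E
```

```text
t 4.0833 bay [-0.0851 -0.0028] z 0.0169 yawerr 0.14 gap 0.023795507181202238 F [ 0.1 -0.2 -1.2]
```

View pics/w3.png

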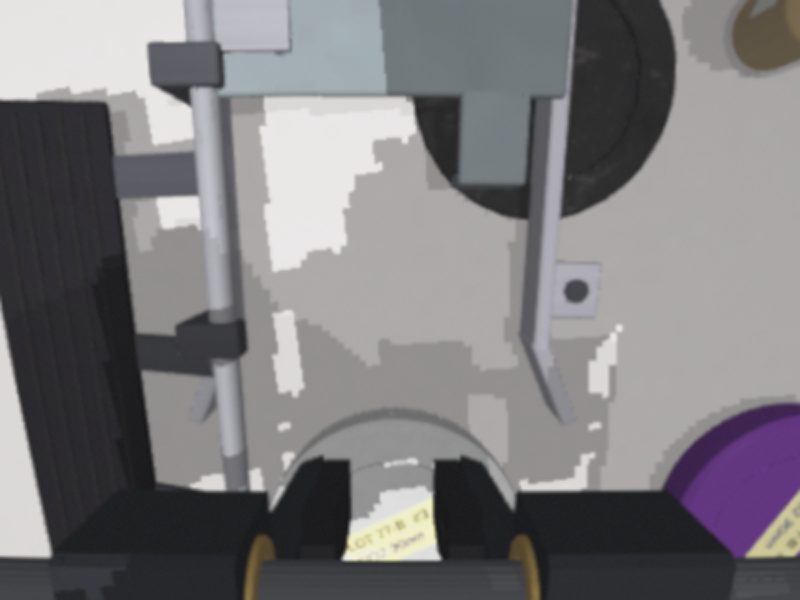

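The tips are at z = 17 mm, just over the carrier's top. The descent fell short, so the carrier seems unmoved. I'll go up, back and down again.

Call:
{"op": "play_rows", "data": {
  "motion": [
    [0, 0, -0.4, 0],
    [0, 0, 0, 0],
    [-0.7, 0, 0, 0],
    [-0.7, 0, 0, 0],
    [-0.65, 0, 0, 0],
    [0, 0, 0, 0],
    [0, 0, 0, 0]
  ]
}}

```text
t: 4.72
position: [0.44, -0.055, 0.0341]
tcp_rot: [-3.138, 0.142, 0.027]
wrist_force: [1.1, 0.1, 0.3]
finger_gap: 0.0239
gripper_force: 0.0
```

```bash
python3 - <<'E'
from h import *
s=sensors.get_state();st(s)
im=optics.get_image('wrist')[:,:,::-1].copy()
cv2.imwrite('pics/w4.png',cv2.resize(im[:300,120:520],None,fx=2,fy=2,interpolation=cv2.INTER_CUBIC))
E
```

```text
t 4.7167 bay [-0.1683 -0.003 ] z 0.0341 yawerr 0.17 gap 0.02388091030961764 F [1.1 0.1 0.3]
```

View pics/w4.png

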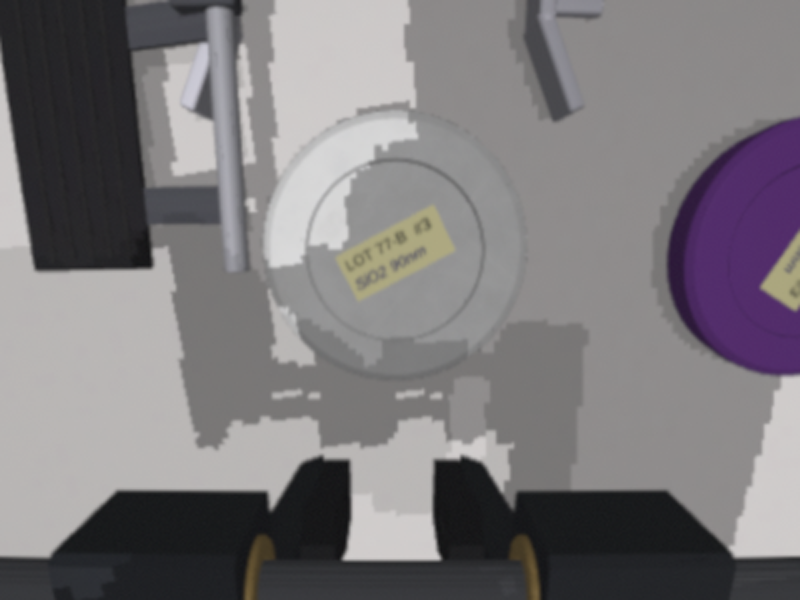

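The carrier hasn't moved. Its centre is at crop (396,247), in line with the fingers. Lowering to about 10 mm.

Call:
{"op": "play_rows", "data": {
  "motion": [
    [0, 0, 0.3, 0.02],
    [0, 0, 0.3, 0],
    [0, 0, 0, 0],
    [0, 0, 0, 0]
  ]
}}

```text
t: 5.1
position: [0.445, -0.0556, 0.0176]
tcp_rot: [-3.137, 0.145, 0.03]
wrist_force: [0.6, 0.4, -0.1]
finger_gap: 0.0239
gripper_force: 0.0
```

```bash
python3 - <<'E'
from h import *
s=sensors.get_state();st(s);print(s['q'].round(3));print(R.from_rotvec(s['tcp_rot']).as_matrix().round(3))
E
```

```text
t 5.1 bay [-0.1633 -0.0032] z 0.0176 yawerr 0.04 gap 0.023861983535771805 F [ 0.6  0.4 -0.1]
[ 0.046  0.918 -0.037  2.209  0.692  0.043 -2.332]
[[ 0.996 -0.092 -0.019]
 [-0.092 -0.996  0.002]
 [-0.019 -0.001 -1.   ]]
```

Joint 6 is at its lower limit because the pose is too close to the base. A little farther forward there is more room.

Call:
{"op": "play_rows", "data": {
  "motion": [
    [0.15, 0, 0, 0],
    [0, 0, 0.15, 0],
    [0, 0, 0.15, 0],
    [0, 0, 0, 0],
    [0, 0, 0, 0]
  ]
}}

```text
t: 5.52
position: [0.4504, -0.0562, 0.006]
tcp_rot: [-3.137, 0.145, 0.034]
wrist_force: [-0.8, 0.1, 0.3]
finger_gap: 0.0238
gripper_force: 0.0
```

```bash
python3 - <<'E'
from h import *
s=sensors.get_state();st(s);print(s['q'].round(3));print(R.from_rotvec(s['tcp_rot']).as_matrix().round(3))
E
```

```text
t 5.5167 bay [-0.1579 -0.0032] z 0.006 yawerr 0.04 gap 0.02384827014583605 F [-0.8  0.1  0.3]
[ 0.049  0.944 -0.041  2.19   0.824  0.043 -2.462]
[[ 0.995 -0.092 -0.021]
 [-0.092 -0.996  0.002]
 [-0.021 -0.    -1.   ]]
```

Call:
{"op": "play_rows", "data": {
  "motion": [
    [0, 0, -0.1, 0],
    [0.15, 0, 0, 0],
    [0.15, 0, 0, 0],
    [0.15, 0, 0, 0],
    [0.15, 0, 0, 0],
    [0.15, 0, 0, 0],
    [0.15, 0, 0, 0],
    [0, 0, 0, 0]
  ]
}}

```text
t: 6.18
position: [0.4874, -0.0598, 0.0097]
tcp_rot: [-3.136, 0.147, 0.031]
wrist_force: [-0.1, -1.0, 0.5]
finger_gap: 0.024
gripper_force: 0.4
```

```bash
python3 - <<'E'
from h import *
s=sensors.get_state();st(s);print(s['q'].round(3));print(R.from_rotvec(s['tcp_rot']).as_matrix().round(3))
E
```

```text
t 6.1833 bay [-0.1206 -0.0034] z 0.0097 yawerr -0.03 gap 0.023988983871848515 F [-0.1 -1.   0.5]
[ 0.145  0.943 -0.189  2.078  0.798  0.211 -2.422]
[[ 0.995 -0.093 -0.02 ]
 [-0.093 -0.996  0.003]
 [-0.02  -0.001 -1.   ]]
```

Call:
{"op": "play_rows", "data": {
  "motion": [
    [0.15, 0, 0, 0],
    [0.15, 0, 0, 0],
    [0.15, 0, 0, 0],
    [0.13, 0, 0, 0],
    [0.1, 0, 0, 0],
    [0, 0, 0, 0],
    [0, 0, 0, 0]
  ]
}}

```text
t: 6.77
position: [0.5137, -0.0616, 0.0088]
tcp_rot: [-3.136, 0.145, 0.032]
wrist_force: [-1.8, 1.1, 1.5]
finger_gap: 0.0236
gripper_force: 1.2
```

```bash
python3 - <<'E'
from h import *
s=sensors.get_state();st(s)
im=optics.get_image('wrist')[:,:,::-1].copy()
cv2.imwrite('pics/w5.png',cv2.resize(im[:300,120:520],None,fx=2,fy=2,interpolation=cv2.INTER_CUBIC))
E
```

```text
t 6.7667 bay [-0.0943 -0.0027] z 0.0088 yawerr 0.04 gap 0.02359601531689781 F [-1.8  1.1  1.5]
```

View pics/w5.png

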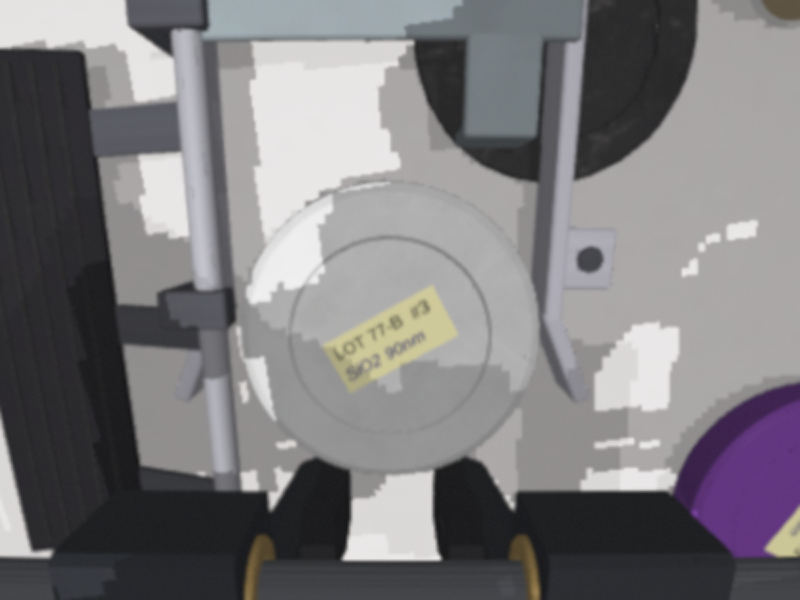

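The carrier's rear touches the fingers, its centre is at crop (392,325), and it sits just between the rails. I'll back off, lift, shift +y, open, and then press.

```bash
python3 - <<'E'
from h import *
s=sensors.get_state();st(s)
for n,p,z in(('carr',(316,162.5),.016),('rear',(316,235),.016),('notch 16,-18',(352.5,19),.025),('tongue 0,-34',(387.5,68),.025),('flareR -65 -53',(411,199),.018)):print(n,tobay(ray('wrist',p,z,s)).round(4))
E
```

```text
t 6.8167 bay [-0.0943 -0.0028] z 0.0088 yawerr 0.04 gap 0.02379508109880643 F [-2.   2.   2.2]
carr [-0.0462 -0.0024]
rear [-0.0864 -0.0025]
notch 16,-18 [ 0.0155 -0.0173]
tongue 0,-34 [-0.0032 -0.033 ]
flareR -65 -53 [-0.0648 -0.0518]
```

Call:
{"op": "play_rows", "data": {
  "motion": [
    [-0.08, 0, 0, 0],
    [0, 0, -0.45, 0],
    [0, 0, -0.45, 0],
    [0, -0.5, 0, 0],
    [0, -0.58, 0, 0],
    [0, 0, 0, 0],
    [0, 0, 0, 0],
    [0, 0, 0, 0]
  ],
  "claw": 186
}}

```text
t: 7.48
position: [0.5148, -0.0199, 0.0448]
tcp_rot: [3.138, -0.146, -0.034]
wrist_force: [-0.2, -0.7, -0.1]
finger_gap: 0.0239
gripper_force: 0.0
```

Call:
{"op": "play_rows", "data": {
  "motion": [
    [0, 0, 0, 0],
    [0, 0, 0, 0],
    [0, 0, 0, 0],
    [0, 0, 0, 0],
    [0, 0, 0, 0],
    [0, 0, 0, 0]
  ],
  "claw": 67
}}

```text
t: 7.98
position: [0.5147, -0.019, 0.0449]
tcp_rot: [-3.137, 0.146, 0.034]
wrist_force: [-0.4, 0.8, -0.0]
finger_gap: 0.0615
gripper_force: 0.0
```

```bash
python3 - <<'E'
from h import *
s=sensors.get_state();st(s)
im=optics.get_image('wrist')[:,:,::-1].copy()
cv2.imwrite('pics/w6.png',cv2.resize(im[:300,120:520],None,fx=2,fy=2,interpolation=cv2.INTER_CUBIC))
E
```

```text
t 7.9833 bay [-0.0973  0.0398] z 0.0449 yawerr 0.01 gap 0.0614666118156477 F [-0.4  0.8 -0. ]
```

View pics/w6.png

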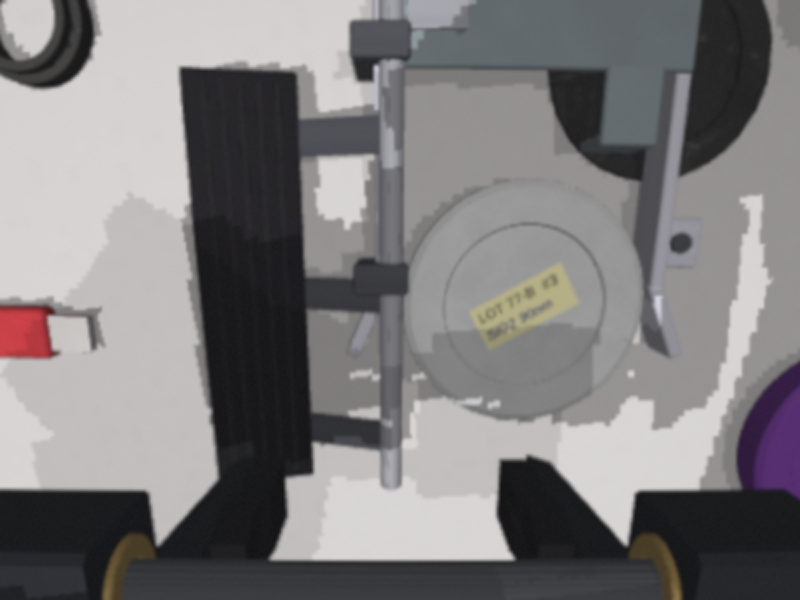

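The lever finger is over the lever's front part, and the push finger is behind the carrier near the middle line. Pressing now.

Call:
{"op": "play_rows", "data": {
  "motion": [
    [0, 0, 0.25, 0],
    [0, 0, 0.2, 0],
    [0, 0, 0.15, 0],
    [0, 0, 0.1, 0],
    [0, 0, 0.1, 0],
    [0, 0, 0.08, 0],
    [0, 0, 0, 0],
    [0, 0, 0, 0],
    [0, 0, 0, 0]
  ]
}}

```text
t: 8.78
position: [0.5139, -0.0195, 0.0098]
tcp_rot: [3.138, -0.146, -0.034]
wrist_force: [-1.4, -2.3, 7.1]
finger_gap: 0.0646
gripper_force: 3.3
```

```bash
python3 - <<'E'
from h import *
s=sensors.get_state();st(s);print(s['q'].round(2))
E
```

```text
t 8.7833 bay [-0.0981  0.0393] z 0.0098 yawerr 0.0 gap 0.06463221131172514 F [-1.4 -2.3  7.1]
[ 0.1   0.95 -0.25  2.01  0.75  0.29 -2.45]
```

Call:
{"op": "play_rows", "data": {
  "motion": [
    [0.15, 0, -0.003, 0],
    [0.15, 0, -0.003, 0],
    [0.15, 0, -0.003, 0],
    [0.15, 0, -0.003, 0],
    [0.15, 0, -0.003, 0],
    [0.15, 0, -0.003, 0],
    [0.15, 0, -0.003, 0],
    [0.15, 0, -0.003, 0],
    [0, 0, 0, 0]
  ]
}}

```text
t: 9.53
position: [0.5613, -0.0227, 0.0096]
tcp_rot: [-3.137, 0.145, 0.036]
wrist_force: [-3.5, -1.0, 5.6]
finger_gap: 0.0652
gripper_force: 3.0
```

```bash
python3 - <<'E'
from h import *
s=sensors.get_state();st(s);print(s['q'].round(2))
E
```

```text
t 9.5333 bay [-0.0506  0.0404] z 0.0096 yawerr 0.04 gap 0.06523198623974977 F [-3.5 -1.   5.6]
[ 0.16  0.99 -0.34  1.86  0.7   0.44 -2.36]
```

The carrier is past the lip with low force. Continuing until the stop.

Call:
{"op": "play_rows", "data": {
  "motion": [
    [0.15, 0, -0.003, 0],
    [0.15, 0, -0.003, 0],
    [0.15, 0, -0.003, 0],
    [0.15, 0, -0.003, 0],
    [0.15, 0, -0.003, 0],
    [0.15, 0, -0.003, 0],
    [0.12, 0, -0.003, 0],
    [0.05, 0, 0, 0],
    [0, 0, 0, 0],
    [0, 0, 0, 0]
  ]
}}

```text
t: 10.37
position: [0.6033, -0.0264, 0.0095]
tcp_rot: [-3.136, 0.145, 0.037]
wrist_force: [-3.1, 0.8, 6.1]
finger_gap: 0.065
gripper_force: 3.3
```

Call:
{"op": "play_rows", "data": {
  "motion": [
    [0.05, 0, 0, 0],
    [0.04, 0, 0, 0],
    [0, 0, 0, 0],
    [0, 0, 0, 0]
  ]
}}

```text
t: 10.7
position: [0.6062, -0.0268, 0.0094]
tcp_rot: [-3.137, 0.144, 0.039]
wrist_force: [-3.3, -0.0, 6.9]
finger_gap: 0.0651
gripper_force: 3.7
```

```bash
python3 - <<'E'
from h import *
s=sensors.get_state();st(s);print(s['q'].round(2))
E
```

```text
t 10.7 bay [-0.0055  0.0406] z 0.0094 yawerr 0.07 gap 0.06505384854952871 F [-3.3 -0.   6.9]
[ 0.19  1.03 -0.4   1.71  0.66  0.57 -2.28]
```

Not at the stop yet. Small steps further.

Call:
{"op": "play_rows", "data": {
  "motion": [
    [0.04, 0, 0, 0],
    [0.03, 0, 0, 0],
    [0, 0, 0, 0],
    [0, 0, 0, 0]
  ]
}}

```text
t: 11.03
position: [0.6073, -0.0269, 0.0093]
tcp_rot: [-3.137, 0.145, 0.044]
wrist_force: [-8.3, 2.3, 10.6]
finger_gap: 0.065
gripper_force: 5.8
```

Call:
{"op": "play_rows", "data": {
  "motion": [
    [0.03, 0, 0, 0],
    [0.03, 0, 0, 0],
    [0, 0, 0, 0],
    [0, 0, 0, 0]
  ]
}}

```text
t: 11.37
position: [0.6074, -0.0269, 0.0092]
tcp_rot: [-3.138, 0.145, 0.051]
wrist_force: [-11.8, 1.8, 13.9]
finger_gap: 0.0647
gripper_force: 8.0
```

The stop is reached: the position stalls and the force rises. Easing back, releasing the lever and moving up.

Call:
{"op": "play_rows", "data": {
  "motion": [
    [-0.08, 0, 0, 0],
    [-0.1, 0, 0, 0],
    [0, 0, 0, 0],
    [0, 0, -0.1, 0],
    [0, 0, -0.15, 0],
    [0, 0, -0.2, 0],
    [0, 0, -0.4, 0],
    [0, 0, -0.5, 0],
    [-0.2, 0, -0.6, 0],
    [0, 0, 0, 0]
  ]
}}

```text
t: 12.2
position: [0.6009, -0.0267, 0.0916]
tcp_rot: [-3.137, 0.146, 0.027]
wrist_force: [0.3, -0.4, 0.4]
finger_gap: 0.0651
gripper_force: 0.0
```

Call:
{"op": "play_rows", "data": {
  "motion": [
    [-0.6, 0, -0.5, 0],
    [-0.7, 0, -0.5, 0],
    [-0.7, 0, 0, 0],
    [0, 0, 0, 0],
    [0, 0, 0, 0],
    [0, 0, 0, 0]
  ]
}}

```text
t: 12.7
position: [0.5216, -0.0198, 0.1293]
tcp_rot: [-3.137, 0.146, 0.033]
wrist_force: [1.5, 0.5, 0.6]
finger_gap: 0.0649
gripper_force: 0.0
```

```bash
python3 - <<'E'
from h import *
s=sensors.get_state();st(s)
im=optics.get_image('wrist')
c=frombay((.0435,0,.016))
th=np.linspace(0,2*np.pi,73)
# project home-circle; refine on radial gradient along visible rear arc
g=cv2.GaussianBlur(cv2.cvtColor(im,cv2.COLOR_RGB2GRAY),(0,0),1).astype(float)
a=lambda x,y,z:proj('wrist',frombay((x/1e3,y/1e3,z/1e3)),s)[0]
for y in(-8,0,8):
    xs=np.arange(-20,24,1.);uv=[a(x,y,16) for x in xs]
    v=[cv2.getRectSubPix(g.astype(np.float32),(1,1),tuple(map(float,p)))[0,0] for p in uv]
    print(y,np.round(v).astype(int).tolist())
for p in[(17,97.5,24.8),(-108,97.5,24.8),(86,-42,25),(16,-18,25),(0,-34,25)]:print(p,a(*p).round(0))
cv2.imwrite('pics/end.png',im[:,:,::-1])
i=optics.get_image('scene');cv2.imwrite('pics/scend.png',i[:,:,::-1])
o=cv2.imread('pics/scene0.png')[:,:,::-1]
d=cv2.absdiff(i,o).max(2)[150:262,210:420]>45
n,l,stt,cc=cv2.connectedComponentsWithStats(d.astype(np.uint8))
print([(x[:5]+[210,150,0,0,0]).tolist() for x in stt[1:] if x[4]>15])
E
```

```text
t 12.7 bay [-0.0904  0.0396] z 0.1293 yawerr -0.0 gap 0.06492120605487078 F [1.5 0.5 0.6]
-8 [131, 131, 131, 131, 131, 131, 131, 131, 131, 131, 131, 131, 131, 131, 131, 130, 129, 127, 127, 126, 124, 121, 119, 114, 108, 104, 108, 119, 129, 136, 139, 140, 140, 140, 138, 131, 116, 101, 93, 92, 93, 93, 94, 94]
0 [131, 131, 131, 131, 131, 131, 131, 131, 131, 132, 131, 131, 131, 131, 132, 131, 131, 131, 131, 131, 131, 131, 129, 124, 117, 114, 120, 129, 136, 139, 140, 140, 139, 139, 138, 133, 117, 101, 93, 92, 93, 93, 93, 93]
8 [131, 131, 131, 131, 131, 131, 131, 131, 131, 131, 132, 131, 131, 131, 131, 131, 131, 131, 131, 131, 131, 131, 130, 124, 114, 106, 110, 121, 130, 137, 140, 140, 140, 139, 137, 130, 115, 99, 93, 93, 94, 94, 93, 93]
(17, 97.5, 24.8) [247.  67.]
(-108, 97.5, 24.8) [256. 208.]
(86, -42, 25) [422. -27.]
(16, -18, 25) [385.  69.]
(0, -34, 25) [403.  89.]
[[231, 150, 134, 56, 3127], [310, 181, 10, 14, 53], [283, 189, 24, 15, 141], [276, 196, 5, 7, 22], [295, 217, 22, 9, 54], [324, 218, 17, 12, 25], [319, 227, 10, 11, 60], [303, 231, 39, 23, 182]]
```

Numerically, the carrier's rear edge is at bay x ≈ 5 mm, which is home. The flap edge is at its shut position, and the lever region looks the same as at the start, so the flap is shut. Handing in.

```bash
python3 -c "
from cell import ticket
print(ticket.job_done())"
```

```text
the job is handed in; nothing more can be done
None
```

The carrier is fully home against the back stop and the flap is shut over it. The gripper is clear, and I handed the job in at about 13 s of the 48 s allowed. On the first push the tips came in too high, skimmed over the carrier without moving it, and had to go back. I didn't check every bystander in the last images, but nothing suggested any was touched.

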